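# Find the stem block that is drilled right through

### The job

Three of the wooden stem blocks have a bore in the top, and one of them was drilled right through by mistake. Take the wooden dowel out of its stand and probe the bores with it, keeping hold of it as you lower it in, until you find the bore that goes through; leave the dowel standing in that one, all the way down, and let go.

Things in the scene. Friction and masses are not known exactly. Their poses are not given: they have to be found in the camera images.
- dowel: Loose light wooden dowel, 14 mm diameter, 160 mm long, 30 g. Origin: centre of its lower end; z along it to the upper end. It starts upright in a white stand (60 x 60 x 50 mm, fixed, bore 17 mm wide, 40 mm deep), lower end 10 mm above the table; pull it straight up. Hold it within 45 mm of its upper end: in the through bore only 70 mm stick out of the block (115 mm in a blind one).
- block_a: One of three alike wooden blocks, 80 x 80 x 90 mm tall, fixed to the table, with a vertical bore 34 mm wide in the middle of its top. Two of the bores are blind (flat floor 45 mm below the top), one goes right through, 90 mm, to the table; which one varies and does not follow from the name. Origin: centre of the underside, on the bore's axis; z up; yaw varies.
- block_b: One of three alike wooden blocks, 80 x 80 x 90 mm tall, fixed to the table, with a vertical bore 34 mm wide in the middle of its top. Two of the bores are blind (flat floor 45 mm below the top), one goes right through, 90 mm, to the table; which one varies and does not follow from the name. Origin: centre of the underside, on the bore's axis; z up; yaw varies.
- block_c: One of three alike wooden blocks, 80 x 80 x 90 mm tall, fixed to the table, with a vertical bore 34 mm wide in the middle of its top. Two of the bores are blind (flat floor 45 mm below the top), one goes right through, 90 mm, to the table; which one varies and does not follow from the name. Origin: centre of the underside, on the bore's axis; z up; yaw varies.
Not all that is in view belongs to the job. What is shaped like the block_b but black or blue is not meant.

How it is judged:
By the outcome, as a careful person would: the job done as asked, in the order asked, and still so for the second after the job is handed in, with the robot touching nothing.
It also fails if it takes over 58 s, if anything falls off the work surface, if the arm or the gripper's body presses on something with over 40 N, if the wrist force passes 120 N, or if a joint passes its speed limit or range.

### The arm

A 6-joint arm with a two-finger parallel gripper is mounted at the origin on the work surface. World frame = base frame: x ahead of the robot, y to its left, z up, the work surface at z = 0. Lengths are in m, angles in degrees, forces in N, time in s.
With the tool pointing down it reaches from about 0.4 to 0.825 m from the base axis. Payload 7 kg.
Tool frame: the origin (TCP) lies on the mounting face of the last link; the fingertips stand 178 mm ahead of it and the grasp point (between the pads) lies 159 mm ahead of it; z points along the fingers, y is the direction in which the jaws open and shut (so a half turn about z gives the same grasp; the last joint's range is limited). The gripper opens to 88 mm and grips with 3 to 60 N. Pads are 19 mm wide; open, the fingers measure 130 mm over their backs; the gripper's body (78 mm by 193 mm) begins 47 mm behind the grasp point.
Start: joints at [82.053, 20.546, 0.682, 0, -70.136, -16.507], TCP at [0.279, 0.614, 0.405] pointing down, gripper open.
Joint ranges: [-176.03, 176.03], [-82.01, 121.73], [-58.28, 71.71], [-173.87, 95.51], [-174.79, -0.11], [-173.66, 173.66]. Speed limits (degrees/s): [136.94, 136.94, 172.46, 180, 180, 180].

### API

Orientations are given as [roll, pitch, yaw] about the fixed x, y, z axes, in that order (R = Rz(yaw) Ry(pitch) Rx(roll)).
In Python, from plant import r gives the robot as it stands. The module is installed in compiled form; this text tells all that it offers.
- The arm moves only by the tool carry_out, never from a script. Its argument "plan" is a list of rows, each a list of 3 entries, a list of its own where there are three numbers: the shift along the tool's x, y, z in m, then the turn, a rotation vector about the tool's x, y, z in degrees, then the closure in counts, from 0 (fully open) to 255 (shut). In form: [[[x, y, z], [ax, ay, az], hand], ...]. A call has 1 to 12 rows; each row shifts and turns the commanded pose from where the row before left it, along the tool's axes as they then stand; what a row does not reach is not made up. A row lasts 1/12 s, in which the tool goes at most 41.7 mm and 7.16 degrees, less where a joint would pass 70% of its speed; a pose out of reach is approached as far as the arm can. A call is refused whole if a number of a shift passes 0.0417 or a number of a turn 7.16, either way. A call with a gripper value outside its range is refused whole. The fingers move at their own pace and stop on an object; "grip_force" is the grip in N (left out, the last holds). Time passes only in rows, so rows that do not move let the fingers close. It gives the time, the measured TCP pose, the force and the opening at its end, in the units of the state.
- r.get_state(): the state, without advancing time (a new reading comes with each control period).
- r.capture(name): name is "side" or "top" or "wrist"; returns the picture (400x640x3 uint8, red, green, blue); there is no depth.
- r.get_calibration(name): a dict with "K" (3x3 intrinsics, pixels), "D" ([k1, k2, p1, p2, k3] as OpenCV has them; the pictures are not rectified), "rvec" (rotation vector, rad) and "tvec" (3), from world to camera coordinates, as OpenCV has them. Camera axes: x right, y down, z forward; pixel columns grow to the right and rows downward; lengths in m; the calibration is good to about 2 mm. A picture is of the moment at which its call begins: read the wrist's pose just before it. get_calibration takes no time and is no camera call; for the wrist camera it gives the pose at the moment of the call.
- r.close_job(): hands the job in, once; it reports no verdict.
The state is a dict: "time_s": time; "joints": joint angles; "qd": joint speeds; "joint_torque": joint torques, N m; "tcp_pos": TCP position; "eef_rot": TCP orientation; "contact_force": force on the tool from outside, world axes, zero at the start; "moment": the same for the moment, N m; "gripper_width": finger opening in m.
Only numpy, scipy, OpenCV 4.12 (cv2) and the standard library are available. Lean on these libraries where they do the work, as an engineer would, in place of code of your own. Each camera call takes 0.05 s, during which the arm holds its last target. There are 200 camera calls.

## Working session

There is one attempt and no reset: what is moved stays moved. The work goes in short steps, Python scripts to look and compute and a tool call to move; the robot and the scene stay as the last step left them, time stands still between calls to the robot, and variables do not carry over. Pictures are saved under pics/ and viewed, about 8 in all and at most 12, crops included, and the job is handed in when it is done.

Besides the shell and the picture viewer there is one more tool, called after "Call:" as name([rows], argument=value, ...), one row to a line, values as JSON. carry_out: Moves the arm, as the interface text tells. Its arguments: {"type":"object","properties":{"plan":{"type":"array","items":{"type":"array"}},"grip_force":{"type":"number"}},"required":["plan"]}

```bash
mkdir -p pics
cat > h.py <<'E'
import cv2,numpy as np
from plant import r
def save(n,f):
    im=r.capture(n); cv2.imwrite(f'pics/{f}.png',im[:,:,::-1]); return im
def ray(n,uv,z,cal=None):
    c=cal or r.get_calibration(n); K=np.array(c['K'],float);D=np.array(c['D'],float)
    R=cv2.Rodrigues(np.array(c['rvec'],float))[0];t=np.array(c['tvec'],float).ravel()
    p=cv2.undistortPoints(np.array([[uv]],float),K,D).ravel()
    d=R.T@np.array([p[0],p[1],1]);o=-R.T@t
    return o+d*(z-o[2])/d[2]
E
python3 - <<'E'
from h import *
s=r.get_state();print(s)
a=save('top','top0');b=save('side','side0')
for n in('top','side'):
    c=r.get_calibration(n);R=cv2.Rodrigues(np.array(c['rvec'],float))[0];print(n,-R.T@np.array(c['tvec']).ravel(),R[2],c['K'])
E
```

```text
{'time_s': 0.0, 'joints': array([ 8.20531293e+01,  2.05918501e+01,  6.32664159e-01, -2.15544911e-02,
       -7.01342954e+01, -1.65068000e+01]), 'qd': array([-0.00768392, -0.04629476, -0.02423266,  0.03652847,  0.05679651,
       -0.07864208]), 'joint_torque': array([ 9.32959629e-04, -5.82719707e+01,  2.93070710e+01,  6.99750736e+00,
        6.99098004e-03, -1.50454903e-04]), 'tcp_pos': array([0.27933766, 0.61427059, 0.4037048 ]), 'eef_rot': array([ 1.79904614e+02, -7.13628710e-03, -2.44610058e+01]), 'contact_force': array([ 0.10735558, -0.2914542 , -0.46503696]), 'moment': array([ 0.04128314, -0.02198556,  0.00286714]), 'gripper_width': 0.08753399773401777}
top [ 0.19147835 -0.10669448  1.49714735] [ 0.19982803 -0.00440269 -0.97982109] [[495.5949316    0.         323.73033946]
 [  0.         495.5949316  195.60763532]
 [  0.           0.           1.        ]]
side [ 0.40029715 -0.739557    0.77173222] [ 0.06006783  0.66414402 -0.74518761] [[408.89067351   0.         324.43908489]
 [  0.         408.89067351 199.70151189]
 [  0.           0.           1.        ]]
```

View pics/top0.png

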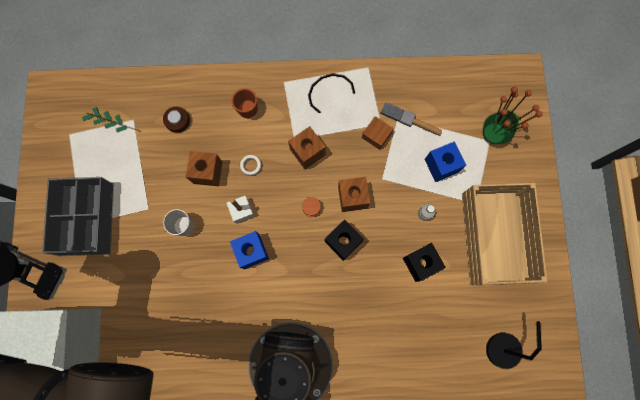

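View pics/side0.png

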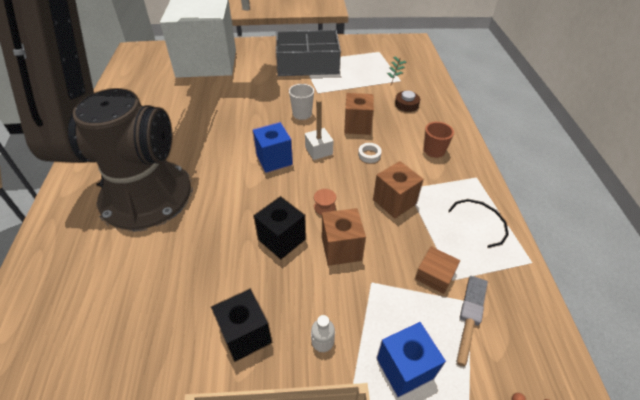

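The top view shows three wooden blocks with bores near (201,165), (307,145) and (354,193), and the white stand with the dowel at (239,208). The side view shows the same blocks at (359,101), (400,177) and (344,225), and the stand at (319,140). Next I'll enlarge these.

Run:
```python
import cv2,numpy as np
t=cv2.imread('pics/top0.png');s=cv2.imread('pics/side0.png')
def c(im,x,y,w=25):return cv2.resize(im[y-w:y+w,x-w:x+w],(200,200) if w==25 else (200,200),interpolation=cv2.INTER_CUBIC)
T=[c(t,*p) for p in((205,165),(307,147),(354,193),(240,208))]
S=[c(s,*p) for p in((360,105),(400,180),(344,228),(319,130))]
S[3]=c(s,319,130,40)
cv2.imwrite('pics/m.png',np.vstack([np.hstack(T),np.hstack(S)]))
```

```text
(no output)
```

View pics/m.png

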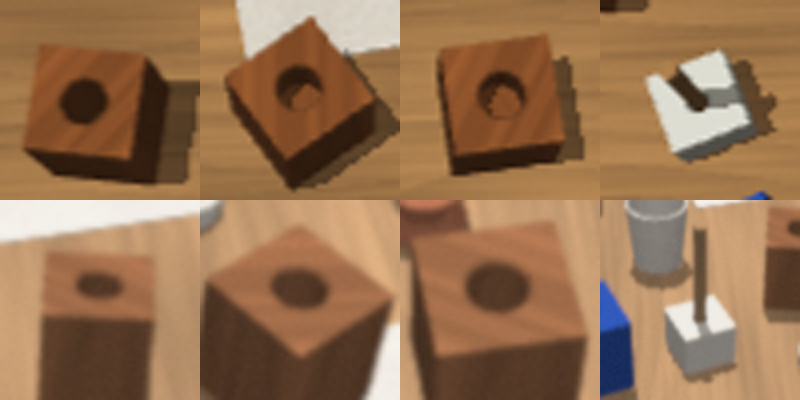

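The crops put the bores at top (201,165), (306.5,144), (354,191.5) and side (359,101), (399.5,177), (343,224.5). The dowel tip is at top (235,201) and side (319,102). Bore 1 looks darkest, which suggests it is deep but needs probing.

Run:
```python
from h import *
for k,tp,sd,z in[(1,(200.7,165),(359.1,100.9),.09),(2,(306.4,143.7),(399.4,176.7),.09),(3,(354.1,191.4),(342.9,224.4),.09),('dtop',(234.7,201),(318.7,101.8),.17),('denter',(239.7,208.4),(319.5,138.0),.05)]:
    print(k,ray('top',tp,z).round(4),ray('side',sd,z).round(4))
# stand edge directions: top-face corners
cs=[(615+0,0)]
for a,b in [((647,76),(722,50)),((647,76),(676,157)),((226,80),(311,18)),((439,47),(548,35)),((38,44),(146,55))]:
    x0={6:(215,183),7:(215,183),2:(282,122),3:(282,122),4:(329,168),5:(329,168),0:(180,140),1:(180,140)}
    f=lambda p:(x0[p[0]//100 if a[0]>=200 else 0][0]+(p[0]%200)/4,x0[p[0]//100 if a[0]>=200 else 0][1]+p[1]/4)
    z=.05 if a[0]>600 else .09
    d=ray('top',f(b),z)-ray('top',f(a),z);print(np.linalg.norm(d).round(3),np.degrees(np.arctan2(d[1],d[0])).round(1))
s=r.get_state();c=r.get_calibration('wrist');R=cv2.Rodrigues(np.array(c['rvec'],float))[0];print(-R.T@np.array(c['tvec']).ravel(),R)
from scipy.spatial.transform import Rotation as Ro
print(Ro.from_euler('xyz',s['eef_rot'],degrees=True).as_matrix().round(3))
```

```text
1 [0.5831 0.2457 0.09  ] [0.5835 0.242  0.09  ]
2 [ 0.6371 -0.0671  0.09  ] [ 0.6381 -0.0703  0.09  ]
3 [ 0.4878 -0.2015  0.09  ] [ 0.4891 -0.2047  0.09  ]
dtop [0.4557 0.1309 0.17  ] [0.4593 0.1285 0.17  ]
denter [0.4567 0.1375 0.05  ] [0.4621 0.131  0.05  ]
0.059 -72.4
0.065 -160.6
0.079 -54.4
0.08 -85.6
0.081 -98.1
[0.34317688 0.58522766 0.3852916 ] [[-0.41445    -0.91007092  0.00145562]
 [-0.87926522  0.40083258  0.25734398]
 [-0.23478473  0.10537633 -0.96631877]]
[[ 0.91  -0.414 -0.   ]
 [-0.414 -0.91  -0.001]
 [ 0.     0.001 -1.   ]]
```

Call:
carry_out([
  [[0.01,0.01,0],[0,0,0],0],
  [[0.02,0.02,0],[0,0,0],0],
  [[0.028,0.028,0],[0,0,0],0],
  [[0.028,0.028,0],[0,0,0],0],
  [[0.028,0.028,0],[0,0,0],0],
  [[0.028,0.028,0],[0,0,0],0],
  [[0.028,0.028,0],[0,0,0],0],
  [[0.028,0.028,0],[0,0,0],0],
  [[0.028,0.028,0],[0,0,0],0],
  [[0.028,0.028,0],[0,0,0],0],
  [[0.028,0.028,0],[0,0,0],0],
  [[0.028,0.028,0],[0,0,0],0],
])

```text
time_s: 1.1
tcp_pos: [0.4331, 0.2014, 0.4047]
eef_rot: [-180.0, 0.0, -24.4]
contact_force: [0.5, 0.8, -0.2]
gripper_width: 0.0877
```

Call:
carry_out([
  [[0.02,0.02,0],[0,0,0],0],
  [[0.02,0.02,0],[0,0,0],0],
  [[0.013,0.016,0],[0,0,0],0],
  [[0,0,0],[0,0,0],0],
  [[0,0,0],[0,0,0],0],
  [[0,0,0],[0,0,0],0],
])

```text
time_s: 1.6
tcp_pos: [0.4581, 0.1308, 0.4046]
eef_rot: [-180.0, 0.0, -24.5]
contact_force: [-0.8, 0.3, 0.1]
gripper_width: 0.0874
```

Run:
```python
from h import *
s=r.get_state();print(s['time_s'],s['tcp_pos'],s['eef_rot'],s['contact_force'])
import json
c=r.get_calibration('wrist');json.dump({k:np.array(v).tolist() for k,v in c.items()},open('cw1.json','w'))
im=save('wrist','w1')
```

```text
1.6 [0.45814561 0.13075557 0.40458341] [-1.79997591e+02  5.35712626e-03 -2.44944597e+01] [-0.79945374  0.25036825  0.11066471]
```

View pics/w1.png

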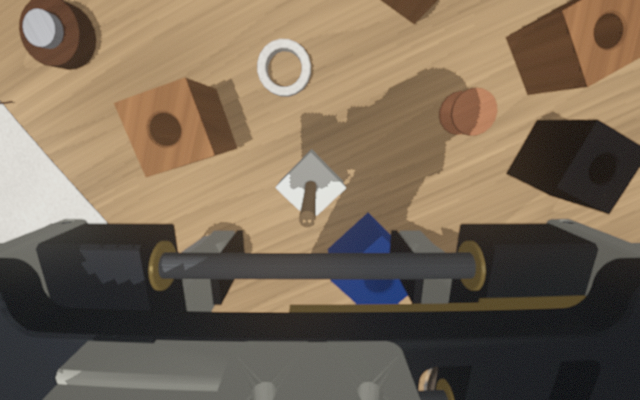

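The wrist view shows the dowel tip at (306.5,221), entering the stand at (311,186), between the open fingers. Block bores are at (165,129) and (608,31).

Run:
```python
from h import *
import json
c=json.load(open('cw1.json'))
for p,z in[((306.5,220.5),.17),((311,187),.05),((165,129),.09),((608,31),.09)]:print(ray('w',p,z,c))
```

```text
[0.45857085 0.13952908 0.17      ]
[0.45974584 0.1375469  0.05      ]
[0.5847359  0.24404649 0.09      ]
[ 0.48956624 -0.20224694  0.09      ]
```

Call:
carry_out([
  [[-0.001,-0.0025,0.01],[0,0,0],0],
  [[-0.001,-0.0025,0.02],[0,0,0],0],
  [[0,0,0.02],[0,0,0],0],
  [[0,0,0.01],[0,0,0],0],
  [[0,0,0],[0,0,0],0],
  [[0,0,0],[0,0,0],0],
])

```text
time_s: 2.15
tcp_pos: [0.4586, 0.1368, 0.3443]
eef_rot: [179.9, 0.0, -24.4]
contact_force: [0.2, 0.3, 1.0]
gripper_width: 0.0877
```

Run:
```python
from h import *
s=r.get_state();print(s['time_s'],s['tcp_pos'],s['eef_rot'],s['contact_force'])
import json
c=r.get_calibration('wrist');json.dump({k:np.array(v).tolist() for k,v in c.items()},open('cw2.json','w'))
im=save('wrist','w2')
# where would grasp centre axis project
R=cv2.Rodrigues(np.array(c['rvec'],float))[0]
for z in(.17,.15):
  print(cv2.projectPoints(np.array([[*s['tcp_pos'][:2],z]]),np.array(c['rvec'],float),np.array(c['tvec'],float),np.array(c['K'],float),np.array(c['D'],float))[0].ravel())
```

```text
2.15 [0.4585847  0.13684856 0.34433156] [ 1.79913322e+02  2.14657245e-02 -2.43939641e+01] [0.18131068 0.34045845 1.03397671]
[316.24861029 247.87324147]
[316.24170296 235.33576335]
```

View pics/w2.png

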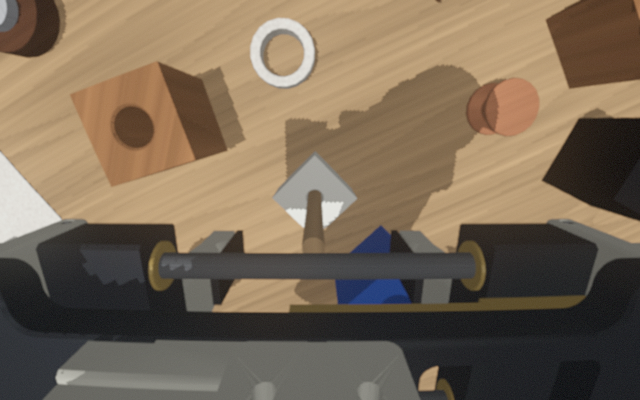

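The wrist view shows the dowel centred at u≈313 against a grasp axis of 316, so it is about 1.7 mm towards -y. I'll correct that, descend and grip.

Call:
carry_out([
  [[0,-0.001,0.008],[0,0,0],0],
  [[0,-0.0007,0.012],[0,0,0],0],
  [[0,0,0.01],[0,0,0],0],
  [[0,0,0.007],[0,0,0],0],
  [[0,0,0],[0,0,0],0],
  [[0,0,0],[0,0,0],255],
  [[0,0,0],[0,0,0],255],
  [[0,0,0],[0,0,0],255],
  [[0,0,0],[0,0,0],255],
  [[0,0,0],[0,0,0],255],
  [[0,0,0],[0,0,0],255],
  [[0,0,0],[0,0,0],255],
], grip_force=20)

```text
time_s: 3.2
tcp_pos: [0.4593, 0.1379, 0.3078]
eef_rot: [-180.0, -0.0, -24.5]
contact_force: [-0.0, 0.4, -0.3]
gripper_width: 0.0463
```

Call:
carry_out([
  [[0,0,0],[0,0,0],255],
  [[0,0,0],[0,0,0],255],
  [[0,0,0],[0,0,0],255],
  [[0,0,0],[0,0,0],255],
])

```text
time_s: 3.53
tcp_pos: [0.4593, 0.1379, 0.3077]
eef_rot: [180.0, -0.0, -24.5]
contact_force: [0.6, -0.8, -0.1]
gripper_width: 0.0196
```

Call:
carry_out([
  [[0,0,0],[0,0,0],255],
  [[0,0,0],[0,0,0],255],
  [[0,0,0],[0,0,0],255],
  [[0,0,0],[0,0,0],255],
  [[0,0,0],[0,0,0],255],
])

```text
time_s: 3.95
tcp_pos: [0.4593, 0.1379, 0.3076]
eef_rot: [180.0, 0.0, -24.5]
contact_force: [-0.2, -1.1, -1.3]
gripper_width: 0.0135
```

Call:
carry_out([
  [[0,0,-0.004],[0,0,0],255],
  [[0,0,-0.008],[0,0,0],255],
  [[0,0,-0.012],[0,0,0],255],
  [[0,0,-0.015],[0,0,0],255],
  [[0,0,-0.02],[0,0,0],255],
  [[0,0,-0.02],[0,0,0],255],
  [[0,0,-0.02],[0,0,0],255],
  [[0,0,-0.015],[0,0,0],255],
  [[0,0,-0.008],[0,0,0],255],
  [[0,0,0],[0,0,0],255],
])

```text
time_s: 4.78
tcp_pos: [0.4596, 0.138, 0.432]
eef_rot: [-179.8, -0.1, -24.4]
contact_force: [0.8, -0.3, 0.0]
gripper_width: 0.0139
```

Call:
carry_out([
  [[0.004,-0.008,0],[0,0,0],255],
  [[0.008,-0.017,0],[0,0,0],255],
  [[0.01,-0.021,0],[0,0,0],255],
  [[0.011,-0.024,0],[0,0,0],255],
  [[0.011,-0.024,0],[0,0,0],255],
  [[0.01,-0.021,0],[0,0,0],255],
  [[0.008,-0.017,0],[0,0,0],255],
  [[0.005,-0.011,0],[0,0,0],255],
  [[0.0025,-0.005,0],[0,0,0],255],
  [[0,0,0],[0,0,0],255],
  [[0,0,0],[0,0,0],255],
  [[0,0,0],[0,0,0],255],
])

```text
time_s: 5.78
tcp_pos: [0.5834, 0.2435, 0.4293]
eef_rot: [180.0, 0.0, -24.5]
contact_force: [-1.1, -0.6, -0.6]
gripper_width: 0.0136
```

Run:
```python
from h import *
s=r.get_state();print(s['time_s'],s['tcp_pos'],s['eef_rot'],s['contact_force'],s['gripper_width'])
a=save('wrist','w3');b=save('side','s3')
A=cv2.resize(a[50:350,120:520],(400,300));B=cv2.resize(b[20:170,270:470],(400,300),interpolation=cv2.INTER_CUBIC)
cv2.imwrite('pics/m3.png',np.hstack([A,B])[:,:,::-1])
```

```text
5.7833 [0.58339657 0.24346022 0.42925228] [ 1.79960070e+02  2.98292738e-02 -2.44621736e+01] [-1.10779707 -0.63998622 -0.56084424] 0.013649662289623837
```

View pics/m3.png

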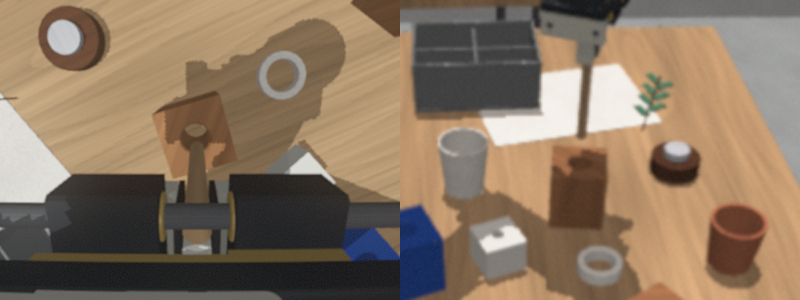

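The dowel is held and pointing down, with its lower end at wrist (316,181) and side (361,87.5), above bore 1. I'll check the end position numerically.

Run:
```python
from h import *
z=.4293-.2977
print(z,ray('side',(361,87.5),z),ray('wrist',(316,181),z))
c=r.get_calibration('wrist')
for p in([.584,.244,.09],[.5834,.2435,z]):print(cv2.projectPoints(np.array([p]),*[np.array(c[k],float) for k in('rvec','tvec','K','D')])[0].ravel())
```

```text
0.1316 [0.58645023 0.24663647 0.1316    ] [0.59893194 0.23709081 0.1316    ]
[316.00923511 188.25345696]
[316.60451222 197.28029404]
```

Run:
```python
import cv2,numpy as np
a=cv2.imread('pics/w3.png')[130:250,256:376];b=cv2.imread('pics/s3.png')[45:145,310:410]
cv2.imwrite('pics/m4.png',np.hstack([cv2.resize(x,(400,400),interpolation=cv2.INTER_CUBIC) for x in(a,b)]))
```

```text
(no output)
```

View pics/m4.png

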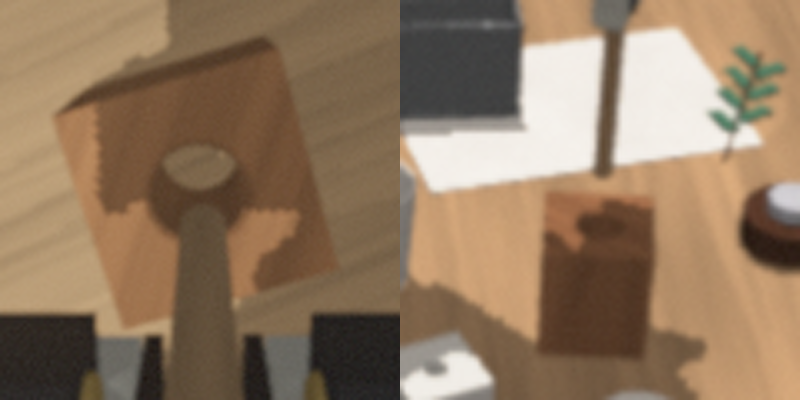

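Bore 1 is centred at wrist (315,187), right under the dowel end at (317,194). Its floor shows table-coloured wood, so I'll probe it: first down to 60 mm, then slowly past the 45 mm blind depth.

Call:
carry_out([
  [[0,0,0.005],[0,0,0],255],
  [[0,0,0.01],[0,0,0],255],
  [[0,0,0.01],[0,0,0],255],
  [[0,0,0.01],[0,0,0],255],
  [[0,0,0.01],[0,0,0],255],
  [[0,0,0.01],[0,0,0],255],
  [[0,0,0.01],[0,0,0],255],
  [[0,0,0.005],[0,0,0],255],
  [[0,0,0.003],[0,0,0],255],
  [[0,0,0],[0,0,0],255],
])

```text
time_s: 6.72
tcp_pos: [0.5838, 0.2439, 0.3558]
eef_rot: [179.9, 0.0, -24.5]
contact_force: [1.0, -0.6, -1.1]
gripper_width: 0.0137
```

Call:
carry_out([
  [[0,0,0.002],[0,0,0],255],
  [[0,0,0.002],[0,0,0],255],
  [[0,0,0.002],[0,0,0],255],
  [[0,0,0.002],[0,0,0],255],
  [[0,0,0.002],[0,0,0],255],
  [[0,0,0.002],[0,0,0],255],
  [[0,0,0.002],[0,0,0],255],
  [[0,0,0.002],[0,0,0],255],
  [[0,0,0.001],[0,0,0],255],
  [[0,0,0],[0,0,0],255],
])

```text
time_s: 7.55
tcp_pos: [0.5838, 0.2438, 0.3393]
eef_rot: [180.0, 0.0, -24.5]
contact_force: [-0.5, 0.3, -0.3]
gripper_width: 0.0136
```

Call:
carry_out([
  [[0,0,0.002],[0,0,0],255],
  [[0,0,0.002],[0,0,0],255],
  [[0,0,0.002],[0,0,0],255],
  [[0,0,0.002],[0,0,0],255],
  [[0,0,0.002],[0,0,0],255],
  [[0,0,0],[0,0,0],255],
])

```text
time_s: 8.05
tcp_pos: [0.5837, 0.2438, 0.3291]
eef_rot: [180.0, 0.0, -24.5]
contact_force: [1.0, -0.5, 0.7]
gripper_width: 0.0137
```

Call:
carry_out([
  [[0,0,0.004],[0,0,0],255],
  [[0,0,0.005],[0,0,0],255],
  [[0,0,0.005],[0,0,0],255],
  [[0,0,0.005],[0,0,0],255],
  [[0,0,0.004],[0,0,0],255],
  [[0,0,0.002],[0,0,0],255],
  [[0,0,0.001],[0,0,0],255],
  [[0,0,0.001],[0,0,0],255],
  [[0,0,0.001],[0,0,0],255],
  [[0,0,0],[0,0,0],255],
])

```text
time_s: 8.88
tcp_pos: [0.5838, 0.2439, 0.3017]
eef_rot: [-180.0, -0.0, -24.5]
contact_force: [-0.6, -0.6, -0.5]
gripper_width: 0.0135
```

Call:
carry_out([
  [[0,0,0.001],[0,0,0],255],
  [[0,0,0.001],[0,0,0],255],
  [[0,0,0.001],[0,0,0],255],
  [[0,0,0],[0,0,0],255],
  [[0,0,0],[0,0,0],255],
])

```text
time_s: 9.3
tcp_pos: [0.5838, 0.2439, 0.2986]
eef_rot: [180.0, 0.0, -24.5]
contact_force: [0.6, -0.1, -0.6]
gripper_width: 0.0137
```

Call:
carry_out([
  [[0,0,0.0005],[0,0,0],255],
  [[0,0,0.0005],[0,0,0],255],
  [[0,0,0],[0,0,0],255],
  [[0,0,0],[0,0,0],255],
])

```text
time_s: 9.63
tcp_pos: [0.5839, 0.2439, 0.2977]
eef_rot: [-180.0, -0.0, -24.5]
contact_force: [-0.3, -0.2, 0.3]
gripper_width: 0.0135
```

Call:
carry_out([
  [[0,0,0.0005],[0,0,0],255],
  [[0,0,0.0005],[0,0,0],255],
  [[0,0,0],[0,0,0],255],
  [[0,0,0],[0,0,0],255],
])

```text
time_s: 9.97
tcp_pos: [0.5841, 0.2439, 0.2976]
eef_rot: [-180.0, -0.1, -24.4]
contact_force: [-0.4, -0.8, 4.9]
gripper_width: 0.0136
```

Contact force is 5 N exactly at table depth. I'll ease off, open and lift away.

Call:
carry_out([
  [[0,0,-0.0008],[0,0,0],255],
  [[0,0,0],[0,0,0],255],
  [[0,0,0],[0,0,0],200],
  [[0,0,0],[0,0,0],200],
  [[0,0,0],[0,0,0],200],
  [[0,0,0],[0,0,0],200],
  [[0,0,0],[0,0,0],60],
  [[0,0,0],[0,0,0],60],
  [[0,0,0],[0,0,0],60],
  [[0,0,0],[0,0,0],60],
  [[0,0,0],[0,0,0],60],
  [[0,0,0],[0,0,0],60],
])

```text
time_s: 10.97
tcp_pos: [0.5838, 0.2439, 0.2975]
eef_rot: [180.0, -0.0, -24.5]
contact_force: [-0.9, -0.0, 0.3]
gripper_width: 0.0529
```

Call:
carry_out([
  [[0,0,0],[0,0,0],60],
  [[0,0,-0.01],[0,0,0],60],
  [[0,0,-0.015],[0,0,0],60],
  [[0,0,-0.02],[0,0,0],60],
  [[0,0,-0.03],[0,0,0],60],
  [[0,0,-0.03],[0,0,0],60],
  [[0,0,-0.02],[0,0,0],60],
  [[0,0,-0.01],[0,0,0],60],
  [[0,0,0],[0,0,0],60],
  [[0,0,0],[0,0,0],60],
])

```text
time_s: 11.8
tcp_pos: [0.5836, 0.2438, 0.4325]
eef_rot: [-180.0, 0.0, -24.5]
contact_force: [-0.6, -0.6, -1.3]
gripper_width: 0.0672
```

Run:
```python
from h import *
s=r.get_state();print(s['time_s'],s['tcp_pos'],s['contact_force'],s['gripper_width'])
b=save('side','s5')[20:140,290:430];a=save('wrist','w5')[60:360,140:490]
cv2.imwrite('pics/m5.png',np.hstack([cv2.resize(a,(400,343)),cv2.resize(b,(400,343),interpolation=cv2.INTER_CUBIC)])[:,:,::-1])
```

```text
11.8 [0.58358721 0.24379228 0.43253626] [-0.57120675 -0.55886337 -1.30357427] 0.0672123562616669
```

View pics/m5.png

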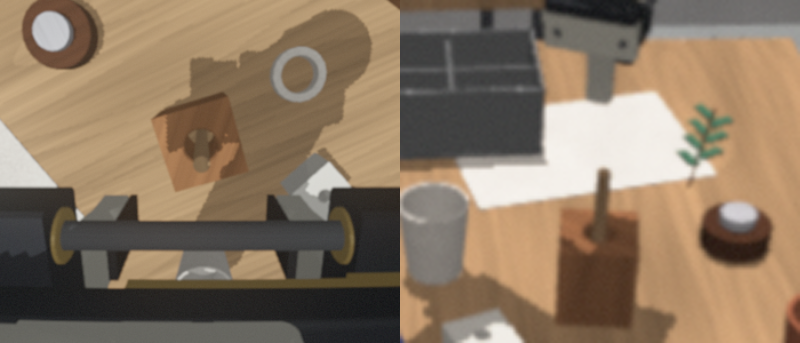

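The side view shows the dowel upright in block 1 (crop top at (603,170), entering the bore at (600,238)). It stands clearly shorter than the block is tall, and the gripper is clear above it.

```bash
python3 -c "
from plant import r
print(r.close_job())"
```

```text
the job is handed in; nothing more can be done
None
```

The dowel is standing all the way down in the through bore, the block at about (0.584, 0.244), and the job is handed in at 11.8 s.

- **Finding the bore:** I chose that block first because its floor looked table-coloured in the wrist picture. I then lowered the held dowel past the 45 mm blind depth with no contact force. It touched at 5 N with its lower end at table level, to within about 1 mm. The other two bores were not probed.
- **Last checks:** after I let go and lifted off, the side and wrist pictures showed the dowel upright in the bore. By eye about 70 mm stuck out, clearly shorter than the 90 mm block. The gripper was clear of it, with no contact force beyond sensor noise.
- **Disagreements:** the side, top and wrist cameras differed by up to 11 mm on the dowel's start position. I settled it with a closer wrist view before gripping. Nothing failed.

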